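# Load the stray heel and push the heel crate up its sloping stand

## Robot

A 6-joint arm with a two-finger parallel gripper is mounted at the origin on the work surface. World frame = base frame: x ahead of the robot, y to its left, z up, the work surface at z = 0. Lengths are in mm, angles in rad, forces in N, time in s.
With the tool pointing down it reaches from about 325 to 850 mm from the base axis. Payload 15.5 kg.
Tool frame: the origin (TCP) lies between the finger pads; the fingertips stand tip_reach ahead of it and the grasp point (between the pads) lies 6 mm ahead of it (tip_reach is the distance from the TCP to the fingertips, in mm); z points along the fingers, y is the line along which they close (so a half turn about z gives the same grasp; the last joint's range is limited). The gripper opens to 91 mm and grips with 3 to 60 N. Pads are 32 mm wide; open, the fingers measure 118 mm over their backs; the gripper's body (76 mm by 178 mm) begins 60 mm behind the grasp point.
Start: joints at [-1.423, 0.494, 1.345, -0, 1.302, -0.096], TCP at [150.264, -606.669, 238.915] pointing down, gripper open.
Joint ranges: [-2.91, 2.91], [-0.82, 2.16], [0.22, 2.67], [-1.22, 4.37], [0.12, 2.79], [-3.08, 3.08]. Speed limits (rad/s): [1.89, 1.89, 2.57, 3.01, 3.01, 3.01].

## Interface

Orientations are given as a 3x3 rotation matrix whose columns are the frame's x, y, z axes.
In Python, from cell import * gives the robot as it stands.
- The arm moves only by the tool send_rows, never from a script. Its argument "increments" is a list of rows, each a list of 3 entries, a list of its own where there are three numbers: the turn, a rotation vector about the tool's x, y, z in degrees, then the shift along the tool's x, y, z in m, then the finger opening in m, from 0 to 0.0912. In form: [[[ax, ay, az], [x, y, z], gripper], ...]. A call has 1 to 10 rows; each row shifts and turns the commanded pose from where the row before left it, along the tool's axes as they then stand; what a row does not reach is not made up. A row lasts 1/8 s, in which the tool goes at most 62.5 mm and 10.7 degrees, less where a joint would pass 70% of its speed; a pose out of reach is approached as far as the arm can. A call is refused whole if a number of a shift passes 0.0625 or a number of a turn 10.7, either way. A call with a gripper value outside its range is refused whole. The fingers move at their own pace and stop on an object; the grip force is fixed at half the most. Time passes only in rows, so rows that do not move let the fingers close. It gives the time, the measured TCP pose, the force, the opening and the grip force at its end, in the units of the state.
- sense(): the state, without advancing time (a new reading comes with each control period).
- get_image(name): name is "scene" or "top" or "wrist"; returns the picture (480x640x3 uint8, blue, green, red); there is no depth.
- camera_info(name): a dict with "K" (3x3 intrinsics, pixels), "world_from_camera" (4x4, takes a point from camera to world coordinates). Camera axes: x right, y up, looking along -z (the intrinsics and any distortion apply to the point x, -y, -z); pixel columns grow to the right and rows downward; lengths in mm; the calibration is good to about 2 mm. The wrist camera is an equidistant fisheye: a pixel r from the principal point sees the ray r / f radians off the axis. A picture is of the moment at which its call begins: read the wrist's pose just before it. camera_info takes no time and is no camera call; for the wrist camera it gives the pose at the moment of the call.
- close_job(): hands the job in; it is judged then, once.
The state is a dict: "clock": time; "joint_pos": joint angles; "qd": joint speeds; "tau": joint torques, N m; "tool_pos": TCP position; "orientation": TCP orientation; "contact_force": force on the tool from outside, world axes, zero at the start; "torque": the same for the moment, N m; "grip_width": opening from 0.0 (shut) to 1.0 (fully open); "grip_force": force on a finger pad.
Only numpy, scipy, OpenCV 4.12 (cv2) and the standard library are available. Lean on these libraries where they do the work, as an engineer would, in place of code of your own. Each camera call takes 0.05 s, during which the arm holds its last target. There are 200 camera calls.

## Task

A stray wooden heel is lying on the sloping crate stand. Put it into the open wooden crate, then slide the crate up the slope, without lifting it off its support, until its rear edge drops behind the lip and it lies flat on the slope, held there; push gently, never ramming it into the sprung back stop, and leave the tools and the tin where they are.

Things in the scene. Friction and masses are not known exactly. Their poses are not given: they have to be found in the camera images.
- crate: Open-topped, empty wooden crate, 130 (x) x 100 (y) x 50 mm high, 0.44 to 0.66 kg, walls and floor 8 mm thick. Origin: centre of its underside; x points to its front end (two dark metal plates on it), which goes up the slope first; z up. It starts on the bench before the foot of the slope, up to 25 mm off the slope's centre line and turned up to 0.25 rad from it.
- crate_bay (a point): Middle of the crate's inner floor (114 mm along its x, 84 mm across), 8 mm above its underside, where the heel goes.
- crate_rear_rim (a point): Middle of the top of the crate's rear wall (8 mm thick), 50 mm above its underside.
- heel: Stray wooden shoe heel, 30 mm high, D-shaped: flat end at x = -25 mm, two flat parallel sides at y = +-22 mm (44 mm apart), round end at x = +21 mm; 50 g. Origin: under it, at the centre of the round end; z up out of its top. It lies on the lower part of the slope, so it is tilted like the slope, with its y axis roughly along the slope.
- bed: Fixed sloping wooden bed of the crate stand, 326 mm long, 136 mm wide, rising at 0.21 rad (12 degrees). Origin: middle of its foot, on its upper face, at bench height; x points up the slope along the face, y across, z square out of the face. Side rails 12 mm high run along it, inner faces at y = +-54 mm.
- bed_entry (a point): Middle of the mouth of the guides, 57 mm before the foot in the bed's plane: two fixed steel strips 16 mm high stand on the bench here, about 150 mm apart at the mouth and closing to 110 mm at the foot, which steer the crate between the rails.
- bed_lip_mid (a point): Point on the bed 125 mm up from its foot: middle of the setting range of the clamped stop frame. The frame's steel wedge lip (lead-in 38 mm long, rising to 6 mm, upright on its uphill side) has its upright side up to 18 mm below or above this point; the setting is not measured: feel or see it. The crate's rear edge drops 6 mm once past the upright side.
- bed_stop_mid (a point): Where the back stop's face stands with the frame at the middle of its range, 132.5 mm uphill of the lip's upright side and moving with it: a rubber-faced sprung plate 8 to 36 mm above the bed, 90 mm wide, giving 3.5 mm at 1.5 N per mm, then rigid. The crate has 2.5 mm of free play between lip and stop; pushing it up the slope takes 1 to 5 N before the stop is felt.
- hammer: Bystander: hammer lying on the bench beyond the stand, 260 mm long. Leave alone.
- tin: Bystander: upright steel tin, 68 mm across, 75 mm high, on the robot's side of the stand. Origin under its centre. Leave alone.
- pincers: Bystander: lasting pincers with red handles, about 200 mm long, lying on the bench beyond the stand. Leave alone.
- last: Bystander: wooden shoe last about 190 mm long, 85 mm high, on the bench on the robot's side. Leave alone.
- brush: Bystander: brush lying on the bench, 200 mm long. Leave alone.
Things that resemble listed ones, but are neither listed nor needed, are in the scene too. Of the things shaped like the heel, the wooden one is meant.

How it is judged:
By the outcome, as a careful person would: the job done as asked, in the order asked, and still so for the second after the job is handed in, with the robot touching nothing.
It also fails if it takes over 72 s, if anything falls off the work surface, if the arm or the gripper's body presses on something with over 40 N, if the wrist force passes 120 N, or if a joint passes its speed limit or range.

## Working session

There is one attempt and no reset: what is moved stays moved. The work goes in short steps, Python scripts to look and compute and a tool call to move; the robot and the scene stay as the last step left them, time stands still between calls to the robot, and variables do not carry over. Pictures are saved under pics/ and viewed, at most 10 in all, crops included, and the job is handed in when it is done.

Besides the shell and the picture viewer there is one more tool, called as name(argument=value, ...) on one line, values as JSON. send_rows: Moves the arm, as the interface text tells. Its arguments: {"type":"object","properties":{"increments":{"type":"array","items":{"type":"array"}}},"required":["increments"]}

```bash
mkdir -p pics; ls
cat > h.py <<'E'
from cell import *
import numpy as np, cv2
def snap(n,f,crop=None,sc=1):
    ci=camera_info(n); im=get_image(n)
    if crop: im=im[crop[1]:crop[3],crop[0]:crop[2]]
    if sc!=1: im=cv2.resize(im,None,fx=sc,fy=sc,interpolation=cv2.INTER_CUBIC)
    cv2.imwrite('pics/'+f,im); return ci
def ray(ci,u,v,fish=False):
    K=np.array(ci['K']);T=np.array(ci['world_from_camera'])
    x=(u-K[0,2])/K[0,0];y=(v-K[1,2])/K[1,1]
    if fish:
        r=np.hypot(x,y); s=np.sin(r)/max(r,1e-9); d=np.array([x*s,-y*s,-np.cos(r)])
    else: d=np.array([x,-y,-1.])
    return T[:3,3],T[:3,:3]@d
def onplane(ci,u,v,p0,n,fish=False):
    o,d=ray(ci,u,v,fish); p0=np.array(p0,float);n=np.array(n,float)
    return o+d*(n@(p0-o))/(n@d)
def atz(ci,u,v,z,fish=False): return onplane(ci,u,v,[0,0,z],[0,0,1],fish)
def proj(ci,p,fish=False):
    K=np.array(ci['K']);T=np.array(ci['world_from_camera'])
    q=T[:3,:3].T@(np.array(p)-T[:3,3]); a=np.array([q[0],-q[1],-q[2]])
    if fish:
        r=np.hypot(a[0],a[1]); t=np.arctan2(r,a[2]); a=np.array([a[0]/r*t,a[1]/r*t,1])
    else: a=a/a[2]
    return K[0,0]*a[0]+K[0,2],K[1,1]*a[1]+K[1,2]
E
python3 - <<'E'
from h import *
for n in ['top','scene']:
    ci=snap(n,n+'.png'); print(n,np.round(ci['K'],1).tolist(),np.round(ci['world_from_camera'],3).tolist(),{k for k in ci})
print(sense())
import cell; print([x for x in dir(cell) if x[0]!='_'])
E
```

```text
pics
top [[481.2, 0.0, 314.6], [0.0, 481.2, 242.2], [0.0, 0.0, 1.0]] [[-0.027, 0.993, -0.115, 414.172], [-1.0, -0.028, -0.007, -67.69], [-0.01, 0.115, 0.993, 1057.955], [0.0, 0.0, 0.0, 1.0]] {'world_from_camera', 'K'}
scene [[522.9, 0.0, 319.9], [0.0, 522.9, 240.1], [0.0, 0.0, 1.0]] [[-0.658, -0.579, 0.481, 1020.155], [0.753, -0.51, 0.417, 366.911], [0.004, 0.637, 0.771, 849.071], [0.0, 0.0, 0.0, 1.0]] {'world_from_camera', 'K'}
{'clock': 0.1, 'joint_pos': array([-1.42353700e+00,  4.94167332e-01,  1.34603866e+00, -8.58346237e-06,
        1.30250430e+00, -9.55113570e-02]), 'qd': array([-0.0012301 , -0.00214182, -0.00264488, -0.00038778, -0.00028137,
        0.00215174]), 'tau': array([ 4.70579471e-04, -8.80241060e+01, -3.82544124e+01,  7.11824675e-02,
        4.82525944e-02, -1.22565169e-05]), 'tool_pos': array([ 150.19468059, -606.37385556,  238.37943326]), 'orientation': array([[ 9.70675110e-01,  2.40395094e-01, -1.72174297e-04],
       [ 2.40395136e-01, -9.70674487e-01,  1.10432102e-03],
       [ 9.83481581e-05, -1.11332679e-03, -9.99999375e-01]]), 'contact_force': array([ 0.00444073, -0.78776017,  0.18636278]), 'torque': array([ 0.01486973, -0.02199865, -0.01288605]), 'grip_force': 0.0, 'grip_width': 1.00017255048643}
['IKError', 'camera_info', 'close_job', 'get_image', 'sense', 'tip_reach']
```

View pics/top.png

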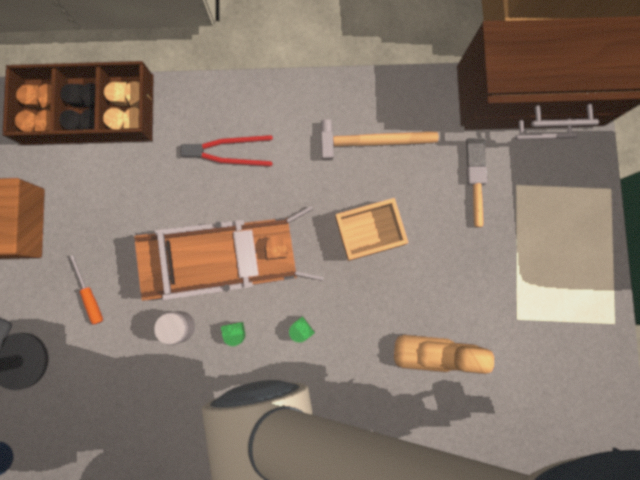

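View pics/scene.png

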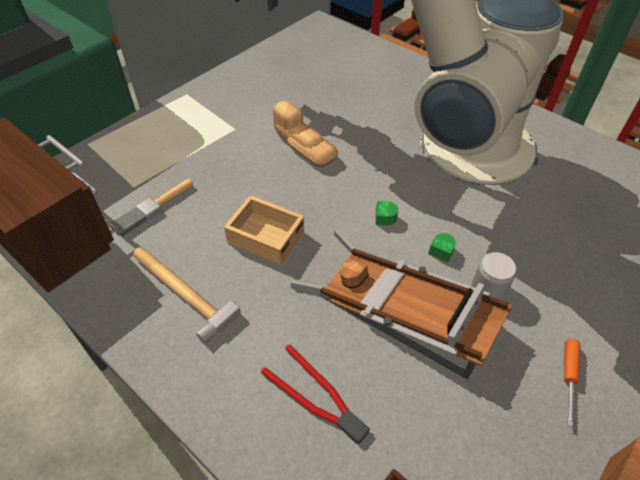

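The top view shows the stand at (135–300, 220–300) with its foot at right, the crate at about (371, 229), the wooden heel at (276, 247) and the tin at (171, 328). The scene view shows the lip plate near (383, 290) and the stop near (465, 310). I'll enlarge both.

Run:
```python
from h import *
snap('top','t2.png',(130,190,420,310),2.75)
snap('scene','s2.png',(215,185,525,375),2.55)
```

```text
(no output)
```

View pics/t2.png

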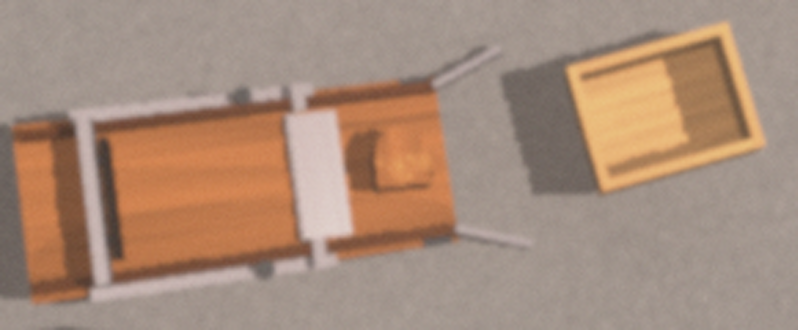

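View pics/s2.png

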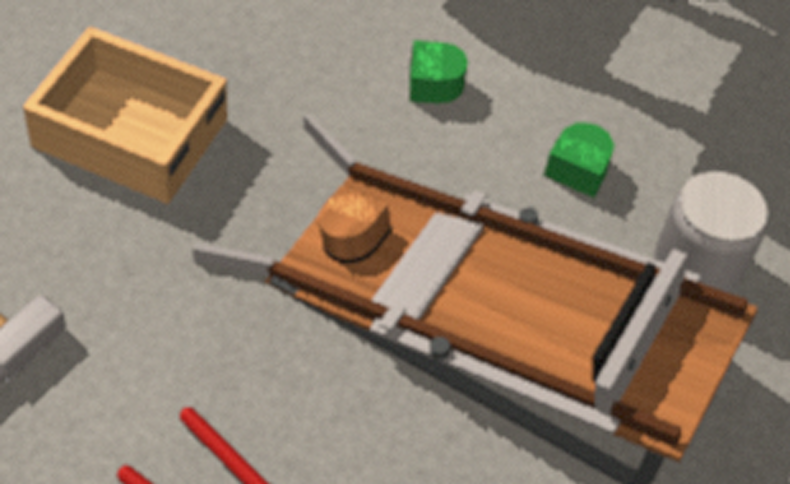

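Top crop: bed foot corners (437,82) and (457,235), far-end corners (12,125) and (35,300), lip upright edge (285,117)–(300,240), crate rim corners (567,67), (729,23), (764,148), (604,192), heel top around (405,158). Scene crop: the front plates face the stand.

```bash
cat > fit.py <<'E'
from h import *
from scipy.optimize import least_squares
T=camera_info('top');S=camera_info('scene')
tp=lambda u,v:(130+u/2.75,190+v/2.75)
sp=lambda u,v:(215+u/2.55,185+v/2.55)
a=.21
def Rb(yaw):
    c,s=np.cos(yaw),np.sin(yaw)
    return np.array([[c,-s,0],[s,c,0],[0,0,1]])@np.array([[np.cos(a),0,-np.sin(a)],[0,1,0],[np.sin(a),0,np.cos(a)]])
obs=[(T,tp(437,82),(0,-68,6)),(T,tp(457,235),(0,68,6)),(T,tp(12,125),(326,-68,6)),(T,tp(35,300),(326,68,6)),
(S,sp(271,275),(0,-68,6)),(S,sp(352,168),(0,61,12)),(S,sp(757,310),(326,68,0)),(S,sp(685,458),(326,-68,0))]
def res(q):
    R=Rb(q[2]); return np.concatenate([np.array(proj(c,R@np.array(p)+[q[0],q[1],0]))-uv for c,uv,p in obs])
r=least_squares(res,[400,50,1.5],x_scale=[10,10,.1],loss='soft_l1'); q=r.x
BR=Rb(q[2]);BO=np.array([q[0],q[1],0])
if __name__=='__main__':
    print('bed',q,np.round(res(q).reshape(-1,2),1).tolist())
    def bed(ci,uv,z): return np.round(BR.T@(onplane(ci,*uv,BO+BR[:,2]*z,BR[:,2])-BO),1)
    for n,uv,z in [('lipU',tp(285,117),6),('lipU',tp(300,240),6),('leadin',tp(338,110),0),('leadin',tp(352,235),0),('heel',tp(405,158),30),('stopfront',tp(103,140),36),('stopfront',tp(120,258),36)]: print(n,bed(T,uv,z))
    for n,uv,z in [('lipU',sp(482,225),6),('lipU',sp(412,318),6),('lead',sp(435,212),0),('lead',sp(373,298),0),('heel',sp(355,208),30),('stop',sp(655,267),36),('stop',sp(595,358),36)]: print(n,bed(S,uv,z))
    P=np.array([atz(T,*tp(*c),50)for c in[(567,67),(729,23),(764,148),(604,192)]])
    print('rim',P.round(1).tolist(),[np.linalg.norm(P[i]-P[i-1]).round(1) for i in range(4)],P.mean(0))
    f=(P[0]+P[3])/2;b=(P[1]+P[2])/2;d=f-b;print('front',f,'rear',b,'yaw',np.arctan2(d[1],d[0]), 'bedaxis y of crate',BR.T@(P.mean(0)*[1,1,0]-BO))
    h=np.linalg.inv; hp=onplane(T,*tp(405,158),BO+BR[:,2]*30,BR[:,2]);print('heel top world',hp, 'tip',tip_reach)
    print('entry',BO+BR@[-57,0,0],'BR',BR.round(3).tolist())
E
python3 fit.py
```

```text
bed [528.15159546 -10.19228725   1.69783663] [[-1.1, -3.7], [0.8, 1.4], [-1.0, -1.3], [-2.0, 0.4], [-2.7, 0.5], [0.2, -3.0], [0.9, -1.3], [-1.2, -0.3]]
lipU [122.4 -46.1   6. ]
lipU [123.8  51.2   6. ]
leadin [ 80.  -47.5  -0. ]
leadin [82.9 52.6 -0. ]
heel [36.7  1.1 30. ]
stopfront [258.1 -40.6  36. ]
stopfront [256.1  47.7  36. ]
lipU [122.7  48.4   6. ]
lipU [119.8 -52.3   6. ]
lead [81.1 49.4 -0. ]
lead [ 81.9 -45.3   0. ]
heel [40.1  4.  30. ]
stop [260.9  41.9  36. ]
stop [257.1 -46.1  36. ]
rim [[589.0, -108.3, 50.0], [619.9, -234.7, 50.0], [521.9, -256.9, 50.0], [491.6, -133.4, 50.0]] [np.float64(100.6), np.float64(130.1), np.float64(100.5), np.float64(127.1)] [ 555.56665585 -183.3303732    50.        ]
front [ 540.26629769 -120.88158491   50.        ] rear [ 570.86701401 -245.7791615    50.        ] yaw 1.8110697180253617 bedaxis y of crate [-171.36692141   -5.25773041   36.52556451]
heel top world [523.28784775  19.09881081  36.99808597] tip 25.0
entry [535.21477341 -65.49079085 -11.88221429] BR [[-0.124, -0.992, 0.026], [0.97, -0.127, -0.207], [0.208, 0.0, 0.978]]
```

The fit is consistent: rim 100×130, lip about 123 mm up the bed, stop about 257. The heel lies at bed x≈38, y≈2. I'll go above the heel, aligned with the bed.

```bash
cat > plan.py <<'E'
from fit import *
from scipy.spatial.transform import Rotation as Ro
import math
# tool orientations: z = -bed normal
RH=np.column_stack([-BR[:,1],-BR[:,0],-BR[:,2]])   # y along slope (grasp heel)
RP=np.column_stack([BR[:,0],-BR[:,1],-BR[:,2]])    # x up slope (push)
def yawR(y): c,s=np.cos(y),np.sin(y); return np.array([[c,s,0],[s,-c,0],[0,0,-1]])  # down, tool x at yaw
def go(p,R,step=60):
    s=sense(); R0=np.array(s['orientation']);p0=np.array(s['tool_pos'])
    rv=Ro.from_matrix(R0.T@R).as_rotvec(degrees=True); d=R.T@(np.array(p)-p0)
    n=max(1,math.ceil(np.abs(rv).max()/10));m=max(1,math.ceil(np.linalg.norm(d)/step))
    print('t',s['clock'].round(2),'p',p0.round(1),'rot',n,'x',(rv/n).round(2),'then shift',m,'x',(d/m/1000).round(5),'F',s['contact_force'].round(1))
def bedw(v): return BO+BR@np.array(v,float)
E
python3 - <<'E'
from plan import *
print(np.round(RH,3).tolist(),bedw([38,2,170])); go(bedw([38,2,170]),RH)
E
```

```text
[[0.992, 0.124, -0.026], [0.127, -0.97, 0.207], [-0.0, -0.208, -0.978]] [525.94890511  -8.73261062 174.1867317 ]Traceback (most recent call last):
  File "<stdin>", line 2, in <module>
  File "plan.py", line 12, in go
    print('t',s['clock'].round(2),'p',p0.round(1),'rot',n,'x',(rv/n).round(2),'then shift',m,'x',(d/m/1000).round(5),'F',s['contact_force'].round(1))
              ^^^^^^^^^^^^^^^^
AttributeError: 'float' object has no attribute 'round'
```

```bash
sed -i "s/s\['clock'\].round(2)/round(s['clock'],2)/" plan.py
python3 - <<'E'
from plan import *
go(bedw([38,2,170]),RH)
E
```

```text
t 0.2 p [ 150.2 -606.5  238.6] rot 2 x [5.99 0.35 3.3 ] then shift 12 x [ 0.03737 -0.04333  0.01472] F [-0.9  0.1 -0.4]
```

send_rows(increments=[[[6, 0.35, 3.3], [0, 0, 0], 0.0912], [[6, 0.35, 3.3], [0, 0, 0], 0.0912], [[0, 0, 0], [0.0374, -0.0433, 0.0147], 0.0912], [[0, 0, 0], [0.0374, -0.0433, 0.0147], 0.0912], [[0, 0, 0], [0.0374, -0.0433, 0.0147], 0.0912], [[0, 0, 0], [0.0374, -0.0433, 0.0147], 0.0912], [[0, 0, 0], [0.0374, -0.0433, 0.0147], 0.0912], [[0, 0, 0], [0.0374, -0.0433, 0.0147], 0.0912], [[0, 0, 0], [0.0374, -0.0433, 0.0147], 0.0912], [[0, 0, 0], [0.0374, -0.0433, 0.0147], 0.0912]])

```text
clock: 1.45
tool_pos: [401.8, -206.8, 196.0]
orientation: [[0.992, 0.124, -0.026], [0.126, -0.97, 0.206], [0.0, -0.208, -0.978]]
contact_force: [0.5, -0.6, -1.0]
grip_width: 0.997
grip_force: 0.0
```

send_rows(increments=[[[0, 0, 0], [0.0374, -0.0433, 0.0147], 0.0912], [[0, 0, 0], [0.0374, -0.0433, 0.0147], 0.0912], [[0, 0, 0], [0.0374, -0.0433, 0.0147], 0.0912], [[0, 0, 0], [0.0374, -0.0433, 0.0147], 0.0912], [[0, 0, 0], [0, 0, 0], 0.0912]])

```text
clock: 2.08
tool_pos: [527.4, -6.0, 174.1]
orientation: [[0.991, 0.128, -0.027], [0.131, -0.97, 0.207], [0.0, -0.209, -0.978]]
contact_force: [0.5, -1.0, -0.2]
grip_width: 1.001
grip_force: 0.0
```

Run:
```python
from plan import *
go(bedw([38,2,170]),RH); print(sense()['joint_pos'].round(2))
ci=snap('wrist','w1.png'); print(np.round(ci['K'],1).tolist(),np.round(ci['world_from_camera'],2).tolist())
print(proj(ci,bedw([38,2,30]),True),proj(ci,bedw([0,0,0]),True))
import pickle; pickle.dump(ci,open('w1.pkl','wb'))
```

```text
t 2.08 p [527.4  -6.  174.1] rot 1 x [-0.01  0.04  0.25] then shift 1 x [-0.00182  0.00246 -0.00057] F [ 0.5 -1.  -0.2]
[-0.25  0.46  1.64  0.22  1.13  1.09]
[[371.6, 0.0, 316.2], [0.0, 371.6, 238.6], [0.0, 0.0, 1.0]] [[0.13, 0.96, 0.26, 596.35], [-0.97, 0.18, -0.17, -27.42], [-0.21, -0.23, 0.95, 314.91], [0.0, 0.0, 0.0, 1.0]]
(np.float64(319.001972083521), np.float64(237.0366528390535)) (np.float64(362.6284966399285), np.float64(226.9249780212278))
```

View pics/w1.png

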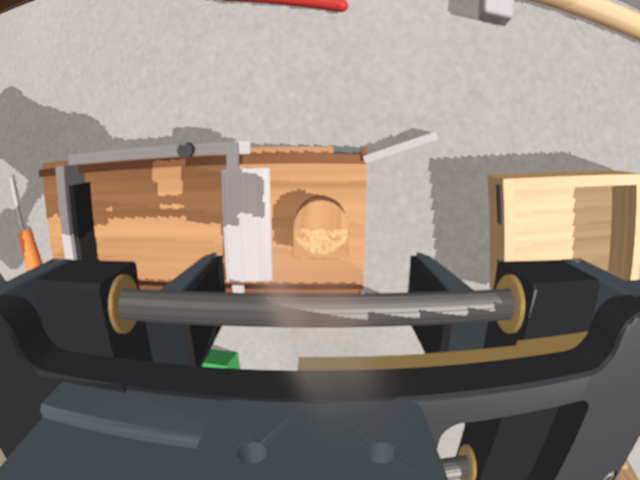

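The wrist view shows the heel top: sides at u≈293 and 349, round end at (321,196), flat end near v≈257, square to the bed. The foot line is at u≈366 and the lip plate spans u≈225–271.

Run:
```python
from plan import *
import pickle; ci=pickle.load(open('w1.pkl','rb'))
def b(u,v,z): return (BR.T@(onplane(ci,u,v,bedw([0,0,z]),BR[:,2],True)-BO)).round(1)
for n,u,v,z in [('sideU',293,228,30),('sideD',349,228,30),('round',321,196,30),('flat',321,257,30),('flatL',294,256,30),('flatR',348,256,30),('foot',366,165,0),('foot',366,285,0),('lipU',225,180,6),('lead',271,170,0),('lead',271,280,0),('railin',320,162,12),]: print(n,b(u,v,z))
```

```text
sideU [58.3 -5.2 30. ]
sideD [14.6 -5.3 30. ]
round [ 36.6 -30.4  30. ]
flat [36.3 18.3 30. ]
flatL [57.8 17.6 30. ]
flatR [14.8 17.4 30. ]
foot [ -1.6 -53.5   0. ]
foot [-5.1 53.6 -0. ]
lipU [117.2 -41.5   6. ]
lead [ 78.5 -48.9  -0. ]
lead [80.7 49.  -0. ]
railin [ 37.3 -55.9  12. ]
```

Run:
```python
from plan import *
go(bedw([36.5,1,31]),RH,47)
```

```text
t 2.12 p [526.6  -7.7 174.2] rot 1 x [0.01 0.06 0.18] then shift 3 x [8.000e-05 8.200e-04 4.628e-02] F [ 0.6 -0.4 -1. ]
```

send_rows(increments=[[[0, 0, 0.2], [0, 0.0025, 0.04], 0.0912], [[0, 0, 0], [0, 0, 0.04], 0.0912], [[0, 0, 0], [0, 0, 0.03], 0.0912], [[0, 0, 0], [0, 0, 0.015], 0.0912], [[0, 0, 0], [0, 0, 0.009], 0.0912], [[0, 0, 0], [0, 0, 0.004], 0.0912], [[0, 0, 0], [0, 0, 0], 0.0912]])

```text
clock: 3.0
tool_pos: [523.3, 16.7, 39.5]
orientation: [[0.992, 0.121, -0.026], [0.123, -0.971, 0.206], [0.0, -0.208, -0.978]]
contact_force: [-0.4, 0.4, -0.7]
grip_width: 1.0
grip_force: 0.0
```

send_rows(increments=[[[0, 0, 0], [0, 0, 0], 0.06], [[0, 0, 0], [0, 0, 0], 0.04], [[0, 0, 0], [0, 0, 0], 0.035], [[0, 0, 0], [0, 0, 0], 0.035], [[0, 0, 0], [0, 0, 0], 0.035], [[0, 0, 0], [0, 0, 0], 0.035]])

```text
clock: 3.75
tool_pos: [523.0, 16.8, 39.1]
orientation: [[0.992, 0.121, -0.026], [0.123, -0.971, 0.207], [-0.001, -0.208, -0.978]]
contact_force: [0.2, 0.3, 1.3]
grip_width: 0.483
grip_force: 30.0
```

send_rows(increments=[[[0, 0, 0], [0, 0, -0.015], 0.035], [[0, 0, 0], [0, 0, -0.03], 0.035], [[0, 0, 0], [0, 0, -0.04], 0.035], [[0, 0, 0], [0, 0, -0.01], 0.035], [[0, 0, 0], [0, 0, 0], 0.035]])

```text
clock: 4.38
tool_pos: [525.8, -3.0, 132.7]
orientation: [[0.992, 0.121, -0.025], [0.123, -0.971, 0.206], [0.001, -0.208, -0.978]]
contact_force: [-0.1, 0.3, -1.3]
grip_width: 0.477
grip_force: 30.0
```

Run:
```python
from plan import *
R=yawR(.240); c=np.array([555.6,-183.3,130])-7*R[:,0]
go(c,R,45)
```

```text
t 4.38 p [525.8  -3.  132.7] rot 2 x [-5.98 -0.37 -3.32] then shift 5 x [-0.00417  0.03644  0.00054] F [-0.1  0.3 -1.3]
```

send_rows(increments=[[[-6, -0.35, -3.3], [0, 0, 0], 0.035], [[-6, -0.35, -3.3], [0, 0, 0], 0.035], [[0, 0, 0], [-0.004, 0.0364, 0], 0.035], [[0, 0, 0], [-0.004, 0.0364, 0], 0.035], [[0, 0, 0], [-0.004, 0.0364, 0], 0.035], [[0, 0, 0], [-0.004, 0.0364, 0], 0.035], [[0, 0, 0], [-0.004, 0.0364, 0], 0.035], [[0, 0, 0], [0, 0, 0], 0.035], [[0, 0, 0], [0, 0, 0], 0.035]])

```text
clock: 5.5
tool_pos: [548.5, -183.5, 131.0]
orientation: [[0.971, 0.237, -0.003], [0.237, -0.971, 0.001], [-0.002, -0.002, -1.0]]
contact_force: [-0.2, 0.0, -0.8]
grip_width: 0.478
grip_force: 30.0
```

Run:
```python
from plan import *
R=yawR(.240); c=np.array([555.6,-183.3,130])-7*R[:,0]
go(c,R,45)
snap('wrist','w2.png')
```

```text
t 5.5 p [ 548.5 -183.5  131. ] rot 1 x [-0.09  0.13 -0.04] then shift 1 x [-5.00e-05  1.50e-03  1.02e-03] F [-0.2  0.  -0.8]
```

View pics/w2.png

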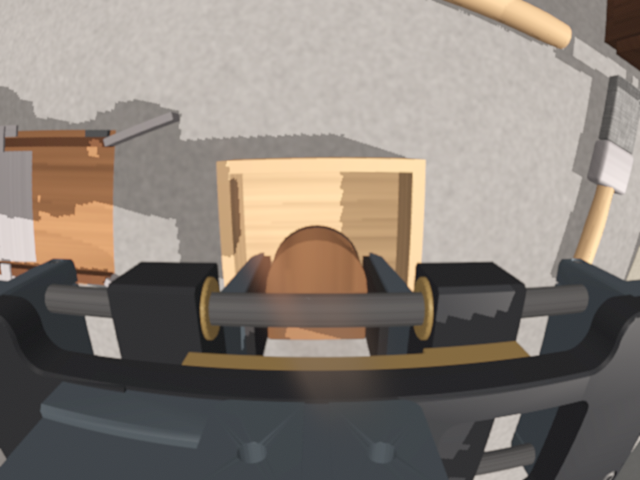

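The heel is held over the crate (rim at u 218–426, heel at about u 316), well centred. Lowering now.

send_rows(increments=[[[0, 0, 0], [0, 0.0015, 0.03], 0.035], [[0, 0, 0], [0, 0, 0.025], 0.035], [[0, 0, 0], [0, 0, 0.015], 0.035], [[0, 0, 0], [0, 0, 0.01], 0.035], [[0, 0, 0], [0, 0, 0.005], 0.035], [[0, 0, 0], [0, 0, 0.002], 0.035], [[0, 0, 0], [0, 0, 0], 0.035]])

```text
clock: 6.42
tool_pos: [549.7, -185.9, 45.3]
orientation: [[0.971, 0.237, -0.0], [0.237, -0.971, -0.0], [-0.0, 0.0, -1.0]]
contact_force: [-0.5, -0.2, -0.4]
grip_width: 0.479
grip_force: 30.0
```

send_rows(increments=[[[0, 0, 0], [0, 0, 0.002], 0.035], [[0, 0, 0], [0, 0, 0.001], 0.035], [[0, 0, 0], [0, 0, 0.001], 0.035], [[0, 0, 0], [0, 0, 0], 0.035]])

```text
clock: 6.92
tool_pos: [549.5, -185.8, 40.9]
orientation: [[0.971, 0.237, -0.001], [0.237, -0.971, -0.0], [-0.001, -0.0, -1.0]]
contact_force: [0.2, -0.1, -0.4]
grip_width: 0.475
grip_force: 30.0
```

send_rows(increments=[[[0, 0, 0], [0, 0, 0.001], 0.035], [[0, 0, 0], [0, 0, 0], 0.062], [[0, 0, 0], [0, 0, 0], 0.062], [[0, 0, 0], [0, 0, 0], 0.062], [[0, 0, 0], [0, 0, -0.02], 0.062], [[0, 0, 0], [0, 0, -0.04], 0.062], [[0, 0, 0], [0, 0, -0.04], 0.062], [[0, 0, 0], [0, 0, 0], 0.062]])

```text
clock: 7.92
tool_pos: [551.1, -186.4, 142.8]
orientation: [[0.971, 0.237, 0.004], [0.237, -0.971, -0.002], [0.003, 0.003, -1.0]]
contact_force: [0.8, -0.1, -0.4]
grip_width: 0.676
grip_force: 0.0
```

Run:
```python
from plan import *
rear=np.array([570.9,-245.8,0]); d=BR[:,0]*[1,1,0]; d/=np.linalg.norm(d)
print('d',d)
RPx=RP
# tip front-edge target: 15 mm behind rear, tip height
p=rear-d*60; p[2]=140; print(p); go(p,RP,45)
print(RP.round(3).tolist())
```

```text
d [-0.12669886  0.99194123  0.        ]
[ 578.50193165 -305.31647365  140.        ]
t 7.92 p [ 551.1 -186.4  142.8] rot 9 x [ 1.01  1.09 -9.24] then shift 3 x [-0.03978  0.00405 -0.00752] F [ 0.8 -0.1 -0.4]
[[-0.124, 0.992, -0.026], [0.97, 0.127, 0.207], [0.208, -0.0, -0.978]]
```

send_rows(increments=[[[1, 1.1, -9.3], [0, 0, 0], 0.05], [[1, 1.1, -9.3], [0, 0, 0], 0.05], [[1, 1.1, -9.3], [0, 0, 0], 0.05], [[1, 1.1, -9.3], [0, 0, 0], 0.05], [[1, 1.1, -9.3], [0, 0, 0], 0.05], [[1, 1.1, -9.3], [0, 0, 0], 0.05], [[1, 1.1, -9.3], [0, 0, 0], 0.05], [[1, 1.1, -9.3], [0, 0, 0], 0.05], [[1, 1.1, -9.3], [0, 0, 0], 0.05], [[0, 0, 0], [0, 0, 0], 0.05]])

```text
clock: 9.18
tool_pos: [549.4, -185.8, 139.0]
orientation: [[-0.13, 0.991, -0.031], [0.969, 0.134, 0.21], [0.212, -0.003, -0.977]]
contact_force: [-0.1, 0.4, -0.2]
grip_width: 0.548
grip_force: 0.0
```

Run:
```python
from plan import *
rear=np.array([570.9,-245.8,0]); d=BR[:,0]*[1,1,0]; d/=np.linalg.norm(d)
p=BO-BR[:,1]*5-d*(np.dot(BO-rear,d)+62); p[2]=140; print(p); go(p,RP,42)
```

```text
[ 571.26351859 -308.25727156  140.        ]
t 9.18 p [ 549.4 -185.8  139. ] rot 1 x [-0.24 -0.22  0.38] then shift 3 x [-0.04042  0.00206 -0.00895] F [-0.1  0.4 -0.2]
```

send_rows(increments=[[[-0.2, -0.2, 0.4], [-0.0404, 0.002, -0.009], 0.05], [[0, 0, 0], [-0.0404, 0.002, -0.009], 0.05], [[0, 0, 0], [-0.0404, 0.002, -0.009], 0.05], [[0, 0, 0], [0, 0, 0], 0.05], [[0, 0, 0], [-0.0083, 0, 0.039], 0.05], [[0, 0, 0], [-0.0083, 0, 0.039], 0.05], [[0, 0, 0], [-0.0029, 0, 0.0137], 0.05], [[0, 0, 0], [-0.0015, 0, 0.007], 0.05], [[0, 0, 0], [0, 0, 0], 0.05]])

```text
clock: 10.3
tool_pos: [572.1, -308.1, 40.8]
orientation: [[-0.124, 0.992, -0.026], [0.97, 0.127, 0.206], [0.208, 0.001, -0.978]]
contact_force: [0.3, -0.1, 0.4]
grip_width: 0.548
grip_force: 0.0
```

Run:
```python
from plan import *
s=sense(); p=s['tool_pos']; print(p, s['clock'],(BR.T@(p-BO)).round(1)); go(p+[0,0,36.5-p[2]],RP)
```

```text
[ 572.08208493 -308.11487332   40.76578557] 10.3 [-286.    -5.8  102.6]
t 10.3 p [ 572.1 -308.1   40.8] rot 1 x [0.04 0.05 0.03] then shift 1 x [-0.00089  0.       0.00417] F [ 0.3 -0.1  0.4]
```

send_rows(increments=[[[0, 0, 0], [0.005, 0, 0.004], 0.05], [[0, 0, 0], [0.0059, 0, 0.0012], 0.05], [[0, 0, 0], [0.0059, 0, 0.0012], 0.05], [[0, 0, 0], [0.0059, 0, 0.0012], 0.05], [[0, 0, 0], [0.0059, 0, 0.0012], 0.05], [[0, 0, 0], [0.0039, 0, 0.0008], 0.05], [[0, 0, 0], [0.0039, 0, 0.0008], 0.05], [[0, 0, 0], [0.0039, 0, 0.0008], 0.05], [[0, 0, 0], [0.0039, 0, 0.0008], 0.05], [[0, 0, 0], [0.0039, 0, 0.0008], 0.05]])

```text
clock: 11.55
tool_pos: [565.3, -258.6, 37.6]
orientation: [[-0.125, 0.992, -0.026], [0.97, 0.128, 0.206], [0.208, 0.0, -0.978]]
contact_force: [-0.5, -3.2, -0.6]
grip_width: 0.552
grip_force: 1.3
```

send_rows(increments=[[[0, 0, 0], [0.0039, 0, 0.0008], 0.05], [[0, 0, 0], [0.0039, 0, 0.0008], 0.05], [[0, 0, 0], [0.0039, 0, 0.0008], 0.05], [[0, 0, 0], [0.0039, 0, 0.0008], 0.05]])

```text
clock: 12.05
tool_pos: [563.4, -242.8, 37.7]
orientation: [[-0.125, 0.992, -0.026], [0.97, 0.127, 0.206], [0.208, 0.0, -0.978]]
contact_force: [1.3, -2.2, -1.0]
grip_width: 0.552
grip_force: 1.3
```

Run:
```python
from plan import *
s=sense(); print(s['tool_pos'],(BR.T@(s['tool_pos']-BO)).round(1),s['contact_force'])
snap('top','t3.png',(130,190,450,330),2.5)
```

```text
[ 563.44179585 -242.75706503   37.73286704] [-222.1   -5.5   85.9] [ 1.30359667 -2.15396387 -1.03880623]
```

View pics/t3.png

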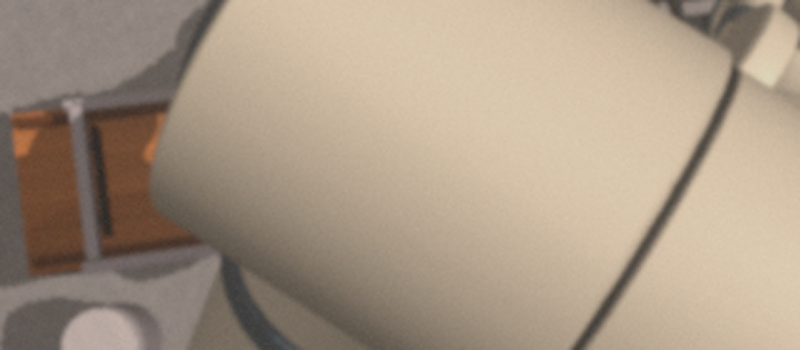

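The arm blocks the top view, so I'll use the scene and wrist views combined in one picture.

Run:
```python
from plan import *
a=get_image('scene')[160:400,200:520]; a=cv2.resize(a,(800,600)) ; b=cv2.resize(get_image('wrist'),(400,300))
c=np.vstack([cv2.resize(a[:,:],(640,480))[:330], cv2.resize(get_image('wrist')[100:370],(640,270))]); cv2.imwrite('pics/c1.png',c)
```

```text
(no output)
```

View pics/c1.png

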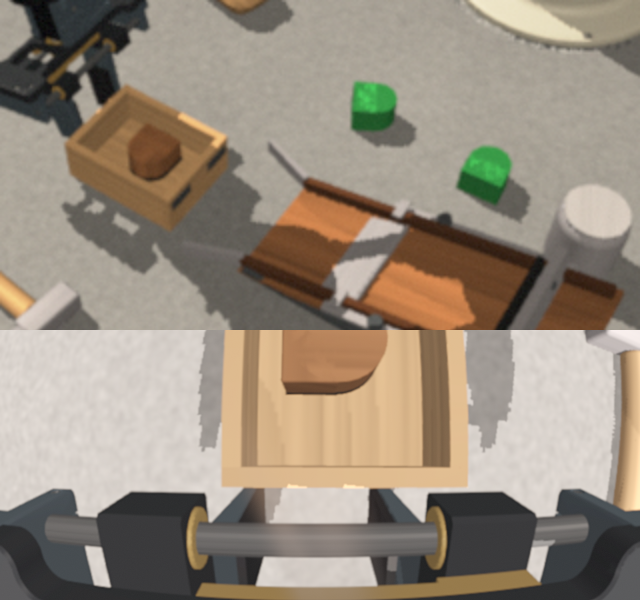

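Run:
```python
from plan import *
ci=camera_info('wrist')
for u in (222,468): p=atz(ci,u,257,50,True); print(p.round(1),(BR.T@(p-BO)).round(1))
```

```text
[ 523.8 -224.9   50. ] [-197.3   31.5   93.2]
[ 621.6 -212.6   50. ] [-197.5  -67.    93.2]
```

The heel lies in the crate, which is flush with the fingers and straight, but about 17 mm off the centre line. I'll push crabwise.

send_rows(increments=[[[0, 0, 0], [0.0054, -0.0009, 0.0011], 0.05], [[0, 0, 0], [0.0054, -0.0009, 0.0011], 0.05], [[0, 0, 0], [0.0054, -0.0009, 0.0011], 0.05], [[0, 0, 0], [0.0054, -0.0009, 0.0011], 0.05], [[0, 0, 0], [0.0054, -0.0009, 0.0011], 0.05], [[0, 0, 0], [0.0054, -0.0009, 0.0011], 0.05], [[0, 0, 0], [0.0054, -0.0009, 0.0011], 0.05], [[0, 0, 0], [0.0054, -0.0009, 0.0011], 0.05], [[0, 0, 0], [0.0054, -0.0009, 0.0011], 0.05], [[0, 0, 0], [0.0054, -0.0009, 0.0011], 0.05]])

```text
clock: 13.5
tool_pos: [547.3, -189.1, 38.2]
orientation: [[-0.125, 0.992, -0.026], [0.97, 0.128, 0.207], [0.208, 0.0, -0.978]]
contact_force: [0.5, -2.0, -2.6]
grip_width: 0.552
grip_force: 1.2
```

```bash
cat > st.py <<'E'
from plan import *
s=sense(); p=s['tool_pos'];d=np.array([-.1267,.9919,0])
tip=p+s['orientation']@[16,0,25]
print(round(s['clock'],2),'rear d',round(d@(tip-BO),1),'tip bed',(BR.T@(tip-BO)).round(1),'tip z',tip[2].round(1),'F bed',(BR.T@s['contact_force']).round(1)); go(p,RP)
# wrist rear-rim edges, by brightness profile in the row of the rim
E
python3 st.py
python3 - <<'E'
from plan import *
im=get_image('wrist'); cv2.imwrite('pics/w4.png',im)
hsv=cv2.cvtColor(im,cv2.COLOR_BGR2HSV)
m=((hsv[...,1]>60)&(hsv[...,0]>8)&(hsv[...,0]<25))
for v in (220,235,245,252,256,260): 
    x=np.where(m[v,100:540])[0]+100; print(v,x.min(),x.max(),len(x))
E
```

```text
13.5 rear d -159.0 tip bed [-152.     3.7   49.9] tip z 17.1 F bed [-2.5 -0.3 -2.1]
t 13.5 p [ 547.3 -189.1   38.2] rot 1 x [0.   0.01 0.05] then shift 1 x [0. 0. 0.] F [ 0.5 -2.  -2.6]
220 223 467 245
235 223 467 245
245 223 467 245
252 223 467 245
256 223 466 222
260 256 379 18
```

send_rows(increments=[[[0, 0, 0], [0.0054, -0.0009, 0.0011], 0.05], [[0, 0, 0], [0.0054, -0.0009, 0.0011], 0.05], [[0, 0, 0], [0.0054, -0.0009, 0.0011], 0.05], [[0, 0, 0], [0.0054, -0.0009, 0.0011], 0.05], [[0, 0, 0], [0.0054, -0.0009, 0.0011], 0.05], [[0, 0, 0], [0.0054, -0.0009, 0.0011], 0.05], [[0, 0, 0], [0.0054, -0.0009, 0.0011], 0.05], [[0, 0, 0], [0.0054, -0.0009, 0.0011], 0.05]])

```text
clock: 14.55
tool_pos: [534.5, -146.3, 38.6]
orientation: [[-0.125, 0.992, -0.026], [0.97, 0.128, 0.206], [0.208, 0.0, -0.978]]
contact_force: [0.8, -1.5, -2.4]
grip_width: 0.549
grip_force: 1.5
```

```bash
cat > rim.py <<'E'
from plan import *
im=get_image('wrist')
hsv=cv2.cvtColor(im,cv2.COLOR_BGR2HSV)
m=((hsv[...,1]>60)&(hsv[...,0]>8)&(hsv[...,0]<25))
for v in (200,235,250): 
    x=np.where(m[v,100:540])[0]+100; print(v,x.min(),x.max(),len(x))
x=[np.where(m[150:300,u])[0].max()+150 for u in (240,250,300,345,400,440,450)];print(x)
E
python3 st.py; python3 rim.py
```

```text
14.55 rear d -115.0 tip bed [-108.8   10.9   41.1] tip z 17.5 F bed [-2.1 -0.6 -2. ]
t 14.55 p [ 534.5 -146.3   38.6] rot 1 x [0.01 0.02 0.05] then shift 1 x [0. 0. 0.] F [ 0.8 -1.5 -2.4]
200 223 467 245
235 223 467 245
250 223 467 245
[np.int64(260), np.int64(261), np.int64(256), np.int64(254), np.int64(260), np.int64(299), np.int64(260)]
```

send_rows(increments=[[[0, 0, 0], [0.0054, -0.0002, 0.0012], 0.05], [[0, 0, 0], [0.0054, -0.0002, 0.0012], 0.05], [[0, 0, 0], [0.0054, -0.0002, 0.0012], 0.05], [[0, 0, 0], [0.0054, -0.0002, 0.0012], 0.05], [[0, 0, 0], [0.0054, -0.0002, 0.0012], 0.05], [[0, 0, 0], [0.0054, 0, 0.0012], 0.05], [[0, 0, 0], [0.0054, 0, 0.0012], 0.05], [[0, 0, 0], [0.0054, 0, 0.0012], 0.05], [[0, 0, 0], [0.0054, 0, 0.0012], 0.05]])

```text
clock: 15.72
tool_pos: [527.4, -97.1, 38.2]
orientation: [[-0.125, 0.992, -0.026], [0.97, 0.128, 0.206], [0.208, 0.001, -0.978]]
contact_force: [-0.5, -4.6, 3.5]
grip_width: 0.55
grip_force: 2.5
```

```bash
python3 st.py; python3 rim.py
```

```text
15.72 rear d -65.3 tip bed [-60.3  11.8  30.3] tip z 17.1 F bed [-3.7  1.1  4.4]
t 15.72 p [527.4 -97.1  38.2] rot 1 x [0.02 0.03 0.06] then shift 1 x [0. 0. 0.] F [-0.5 -4.6  3.5]
200 221 471 251
235 222 468 247
250 223 467 245
[np.int64(268), np.int64(273), np.int64(258), np.int64(256), np.int64(267), np.int64(299), np.int64(263)]
```

send_rows(increments=[[[0, 0, 0], [0.0054, 0, 0.0012], 0.05], [[0, 0, 0], [0.0054, 0, 0.0012], 0.05], [[0, 0, 0], [0.0054, 0, 0.0012], 0.05], [[0, 0, 0], [0.0054, 0, 0.0012], 0.05], [[0, 0, 0], [0.0054, 0, 0.0012], 0.05], [[0, 0, 0], [0.0054, 0, 0.0012], 0.05], [[0, 0, 0], [0.0054, 0, 0.0012], 0.05], [[0, 0, 0], [0.0054, 0, 0.0012], 0.05], [[0, 0, 0], [0.0054, 0, 0.0012], 0.05], [[0, 0, 0], [0.0054, 0, 0.0012], 0.05]])

```text
clock: 17.02
tool_pos: [519.9, -42.2, 37.5]
orientation: [[-0.125, 0.992, -0.027], [0.97, 0.128, 0.207], [0.208, -0.0, -0.978]]
contact_force: [0.4, -4.0, -2.3]
grip_width: 0.544
grip_force: 2.0
```

```bash
python3 st.py; python3 rim.py
```

```text
17.02 rear d -9.8 tip bed [-6.2 12.2 18.1] tip z 16.4 F bed [-4.4  0.1 -1.4]
t 17.02 p [519.9 -42.2  37.5] rot 1 x [-0.02 -0.    0.05] then shift 1 x [0. 0. 0.] F [ 0.4 -4.  -2.3]
200 217 474 258
235 214 470 257
250 222 469 248
[np.int64(274), np.int64(276), np.int64(295), np.int64(295), np.int64(274), np.int64(299), np.int64(263)]
```

send_rows(increments=[[[0, 0, 0], [0.005, 0, 0], 0.05], [[0, 0, 0], [0.005, 0, 0], 0.05], [[0, 0, 0], [0.005, 0, 0], 0.05], [[0, 0, 0], [0.005, 0, 0], 0.05], [[0, 0, 0], [0.005, 0, 0], 0.05], [[0, 0, 0], [0.005, 0, 0], 0.05], [[0, 0, 0], [0.005, 0, 0], 0.05], [[0, 0, 0], [0.005, 0, 0], 0.05], [[0, 0, 0], [0.005, 0, 0], 0.05], [[0, 0, 0], [0.005, 0, 0], 0.05]])

```text
clock: 18.32
tool_pos: [514.2, 6.0, 48.3]
orientation: [[-0.125, 0.992, -0.026], [0.97, 0.128, 0.206], [0.208, 0.001, -0.978]]
contact_force: [0.9, -7.7, 1.8]
grip_width: 0.549
grip_force: 3.6
```

```bash
python3 st.py; python3 rim.py
```

```text
18.32 rear d 38.7 tip bed [43.5 11.8 18.5] tip z 27.2 F bed [-7.2  0.1  3.3]
t 18.32 p [514.2   6.   48.3] rot 1 x [0.04 0.04 0.06] then shift 1 x [0. 0. 0.] F [ 0.9 -7.7  1.8]
200 212 475 264
235 214 471 258
250 215 469 255
[np.int64(274), np.int64(289), np.int64(299), np.int64(299), np.int64(274), np.int64(299), np.int64(263)]
```

send_rows(increments=[[[0, 0, 0], [0.004, 0, 0], 0.05], [[0, 0, 0], [0.004, 0, 0], 0.05], [[0, 0, 0], [0.004, 0, 0], 0.05], [[0, 0, 0], [0.004, 0, 0], 0.05], [[0, 0, 0], [0.004, 0, 0], 0.05], [[0, 0, 0], [0.004, 0, 0], 0.05], [[0, 0, 0], [0.004, 0, 0], 0.05], [[0, 0, 0], [0.004, 0, 0], 0.05], [[0, 0, 0], [0.004, 0, 0], 0.05], [[0, 0, 0], [0.004, 0, 0], 0.05]])

```text
clock: 19.62
tool_pos: [508.9, 45.0, 56.4]
orientation: [[-0.125, 0.992, -0.026], [0.97, 0.128, 0.207], [0.208, 0.0, -0.978]]
contact_force: [-0.0, -2.3, -2.7]
grip_width: 0.547
grip_force: 1.6
```

```bash
python3 st.py; python3 rim.py
```

```text
19.62 rear d 78.1 tip bed [83.7 12.1 18.3] tip z 35.3 F bed [-2.8  0.3 -2.2]
t 19.62 p [508.9  45.   56.4] rot 1 x [0.   0.02 0.06] then shift 1 x [0. 0. 0.] F [-0.  -2.3 -2.7]
200 217 481 260
235 214 478 265
250 215 477 263
[np.int64(275), np.int64(287), np.int64(295), np.int64(298), np.int64(276), np.int64(299), np.int64(263)]
```

send_rows(increments=[[[0, 0, 0], [0.003, 0, 0], 0.05], [[0, 0, 0], [0.003, 0, 0], 0.05], [[0, 0, 0], [0.003, 0, 0], 0.05], [[0, 0, 0], [0.003, 0, 0], 0.05], [[0, 0, 0], [0.0025, 0, 0], 0.05], [[0, 0, 0], [0.0025, 0, 0], 0.05], [[0, 0, 0], [0.0025, 0, 0], 0.05], [[0, 0, 0], [0.0025, 0, 0], 0.05]])

```text
clock: 20.68
tool_pos: [506.2, 66.3, 61.0]
orientation: [[-0.125, 0.992, -0.026], [0.97, 0.128, 0.207], [0.208, 0.0, -0.978]]
contact_force: [0.4, -2.6, -2.9]
grip_width: 0.549
grip_force: 1.5
```

```bash
python3 st.py; python3 rim.py
```

```text
20.68 rear d 99.5 tip bed [105.6  12.1  18.3] tip z 39.9 F bed [-3.2 -0.1 -2.3]
t 20.68 p [506.2  66.3  61. ] rot 1 x [0.   0.02 0.05] then shift 1 x [0. 0. 0.] F [ 0.4 -2.6 -2.9]
200 217 477 261
235 219 477 259
250 220 475 256
[np.int64(275), np.int64(276), np.int64(294), np.int64(294), np.int64(276), np.int64(299), np.int64(263)]
```

send_rows(increments=[[[0, 0, 0], [0.001, 0, 0], 0.05], [[0, 0, 0], [0.001, 0, 0], 0.05], [[0, 0, 0], [0.001, 0, 0], 0.05], [[0, 0, 0], [0.001, 0, 0], 0.05], [[0, 0, 0], [0.001, 0, 0], 0.05], [[0, 0, 0], [0.001, 0, 0], 0.05]])

```text
clock: 21.48
tool_pos: [505.5, 72.0, 62.2]
orientation: [[-0.125, 0.992, -0.026], [0.97, 0.128, 0.207], [0.208, 0.0, -0.978]]
contact_force: [0.4, -2.1, -3.2]
grip_width: 0.549
grip_force: 1.6
```

```bash
python3 st.py; python3 rim.py
```

```text
21.48 rear d 105.2 tip bed [111.5  12.1  18.3] tip z 41.1 F bed [-2.7 -0.2 -2.7]
t 21.48 p [505.5  72.   62.2] rot 1 x [0.01 0.02 0.06] then shift 1 x [0. 0. 0.] F [ 0.4 -2.1 -3.2]
200 217 475 259
235 219 476 258
250 221 475 255
[np.int64(275), np.int64(276), np.int64(270), np.int64(274), np.int64(275), np.int64(299), np.int64(263)]
```

send_rows(increments=[[[0, 0, 0], [0.001, 0, 0], 0.05], [[0, 0, 0], [0.001, 0, 0], 0.05], [[0, 0, 0], [0.001, 0, 0], 0.05], [[0, 0, 0], [0, 0, 0], 0.05]])

```text
clock: 22.02
tool_pos: [505.1, 74.9, 62.9]
orientation: [[-0.125, 0.992, -0.026], [0.97, 0.128, 0.207], [0.208, 0.0, -0.978]]
contact_force: [0.1, -1.3, -3.4]
grip_width: 0.547
grip_force: 1.0
```

```bash
python3 st.py; python3 rim.py
```

```text
22.02 rear d 108.2 tip bed [114.6  12.1  18.3] tip z 41.8 F bed [-2.  0. -3.]
t 22.02 p [505.1  74.9  62.9] rot 1 x [0.   0.01 0.06] then shift 1 x [0. 0. 0.] F [ 0.1 -1.3 -3.4]
200 217 476 260
235 220 476 257
250 220 475 256
[np.int64(275), np.int64(276), np.int64(272), np.int64(269), np.int64(275), np.int64(299), np.int64(263)]
```

send_rows(increments=[[[0, 0, 0], [0.001, 0, 0], 0.05], [[0, 0, 0], [0.001, 0, 0], 0.05], [[0, 0, 0], [0.001, 0, 0], 0.05], [[0, 0, 0], [0, 0, 0], 0.05]])

```text
clock: 22.58
tool_pos: [504.7, 77.8, 63.5]
orientation: [[-0.125, 0.992, -0.026], [0.97, 0.128, 0.207], [0.208, 0.0, -0.978]]
contact_force: [-0.2, -1.1, -1.9]
grip_width: 0.547
grip_force: 1.0
```

```bash
python3 st.py; python3 rim.py
```

```text
22.57 rear d 111.1 tip bed [117.5  12.1  18.3] tip z 42.4 F bed [-1.5  0.3 -1.6]
t 22.57 p [504.7  77.8  63.5] rot 1 x [0.01 0.01 0.06] then shift 1 x [0. 0. 0.] F [-0.2 -1.1 -1.9]
200 217 480 263
235 220 476 257
250 220 475 256
[np.int64(275), np.int64(276), np.int64(273), np.int64(271), np.int64(275), np.int64(299), np.int64(263)]
```

send_rows(increments=[[[0, 0, 0], [0.001, 0, 0], 0.05], [[0, 0, 0], [0.001, 0, 0], 0.05], [[0, 0, 0], [0, 0, 0], 0.05]])

```text
clock: 23.0
tool_pos: [504.5, 79.8, 63.9]
orientation: [[-0.125, 0.992, -0.026], [0.97, 0.128, 0.207], [0.208, 0.0, -0.978]]
contact_force: [0.3, -2.3, -2.1]
grip_width: 0.549
grip_force: 1.1
```

```bash
python3 st.py; python3 rim.py
```

```text
23.0 rear d 113.1 tip bed [119.5  12.1  18.3] tip z 42.8 F bed [-2.7 -0.  -1.6]
t 23.0 p [504.5  79.8  63.9] rot 1 x [0.01 0.01 0.06] then shift 1 x [0. 0. 0.] F [ 0.3 -2.3 -2.1]
200 217 480 264
235 220 476 257
250 220 475 256
[np.int64(275), np.int64(276), np.int64(271), np.int64(269), np.int64(275), np.int64(299), np.int64(263)]
```

Run:
```python
from plan import *
a=cv2.resize(get_image('scene')[220:360,310:530],(660,420),interpolation=cv2.INTER_CUBIC)[:330]
w=get_image('wrist'); c=np.vstack([a,np.pad(w[60:330],((0,0),(0,20),(0,0)))]); cv2.imwrite('pics/c2.png',c)
```

```text
(no output)
```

View pics/c2.png

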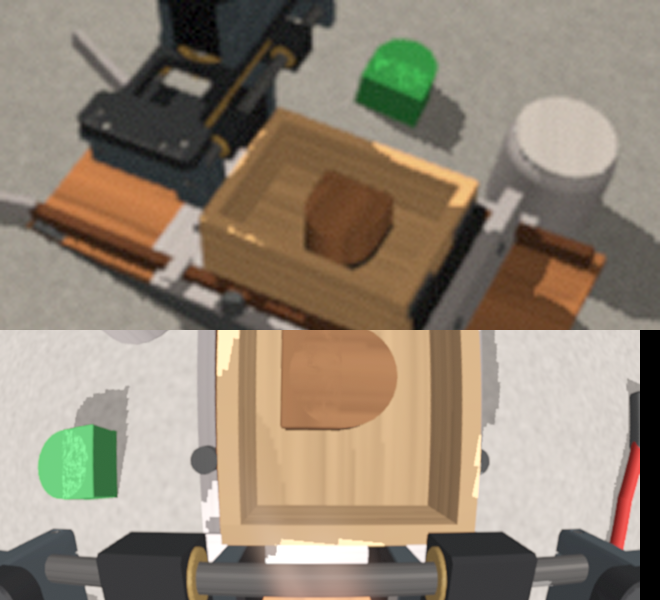

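The crate is close to the stop, heel inside; the rim still looks about 4% larger (256 against 245 px), so its rear is still up on the lip. I'll continue in 1 mm steps and watch the rim size.

send_rows(increments=[[[0, 0, 0], [0.001, 0, 0], 0.05], [[0, 0, 0], [0.001, 0, 0], 0.05], [[0, 0, 0], [0, 0, 0], 0.05]])

```text
clock: 23.52
tool_pos: [504.2, 81.7, 64.3]
orientation: [[-0.125, 0.992, -0.026], [0.97, 0.128, 0.207], [0.208, 0.0, -0.978]]
contact_force: [0.3, -1.7, -0.9]
grip_width: 0.549
grip_force: 1.0
```

```bash
cat >> rim.py <<'E'
import glob
prev=cv2.imread('pics/c2.png')[330:600,:640]
t=prev[160:230,215:300]  # rear-left corner, wrist rows 220..290
r=cv2.matchTemplate(im[200:310,190:330],t,cv2.TM_CCOEFF_NORMED);_,q,_,l=cv2.minMaxLoc(r);print('L corner shift',l[0]-25,l[1]-20,round(q,3))
t=prev[160:230,400:490]
r=cv2.matchTemplate(im[200:310,375:515],t,cv2.TM_CCOEFF_NORMED);_,q,_,l=cv2.minMaxLoc(r);print('R corner shift',l[0]-25,l[1]-20,round(q,3))
E
python3 st.py; python3 rim.py
```

```text
23.52 rear d 115.1 tip bed [121.5  12.1  18.3] tip z 43.2 F bed [-1.9 -0.1 -0.6]
t 23.52 p [504.2  81.7  64.3] rot 1 x [0.   0.01 0.05] then shift 1 x [0. 0. 0.] F [ 0.3 -1.7 -0.9]
200 217 474 258
235 220 471 252
250 220 469 250
[np.int64(274), np.int64(276), np.int64(256), np.int64(296), np.int64(274), np.int64(299), np.int64(263)]
L corner shift 0 0 0.921
R corner shift 0 0 0.971
```

send_rows(increments=[[[0, 0, 0], [0.001, 0, 0], 0.05], [[0, 0, 0], [0, 0, 0], 0.05], [[0, 0, 0], [0, 0, 0], 0.05]])

```text
clock: 23.95
tool_pos: [504.1, 82.6, 64.5]
orientation: [[-0.125, 0.992, -0.026], [0.97, 0.128, 0.207], [0.208, 0.0, -0.978]]
contact_force: [0.6, -1.3, -1.5]
grip_width: 0.547
grip_force: 1.3
```

```bash
python3 st.py; python3 rim.py
```

```text
23.95 rear d 115.9 tip bed [122.4  12.1  18.3] tip z 43.4 F bed [-1.7 -0.5 -1.1]
t 23.95 p [504.1  82.6  64.5] rot 1 x [0.01 0.02 0.06] then shift 1 x [0. 0. 0.] F [ 0.6 -1.3 -1.5]
200 218 474 257
235 220 471 252
250 221 467 247
[np.int64(274), np.int64(276), np.int64(258), np.int64(296), np.int64(274), np.int64(299), np.int64(263)]
L corner shift 0 0 0.915
R corner shift 0 0 0.969
```

```bash
cat > flow.py <<'E'
from plan import *
im=cv2.cvtColor(get_image('wrist'),cv2.COLOR_BGR2GRAY)
pr=cv2.cvtColor(cv2.imread('pics/c2.png')[330:600,:640],cv2.COLOR_BGR2GRAY); p=np.zeros_like(im);p[60:330]=pr
pts=np.array([[230,272],[240,272],[257,235],[245,262],[257,252],[440,252],[430,245],[456,262],[470,262],[340,247],[285,158],[300,158],[350,158]],np.float32)[:,None]
n,st,e=cv2.calcOpticalFlowPyrLK(p,im,pts,None,winSize=(21,21))
for a,b,s,q in zip(pts[:,0],n[:,0],st[:,0],e[:,0]): print(a,(b-a).round(1),s,q.round(1))
E
python3 flow.py
```

```text
[230. 272.] [-0.1 -0.4] 1 11.8
[240. 272.] [ 0.6 -0.9] 1 2.2
[257. 235.] [ 1.8 -3. ] 1 1.9
[245. 262.] [ 3.  -0.1] 1 1.4
[257. 252.] [ 0.1 -0. ] 1 2.6
[440. 252.] [-2.1 -0. ] 1 2.9
[430. 245.] [-0.6 -0.4] 1 3.5
[456. 262.] [-4.6  0. ] 1 1.6
[470. 262.] [-0.4  0. ] 1 3.3
[340. 247.] [ 1.4 -2.9] 0 -1.8356568e+09
[285. 158.] [0.7 0.3] 1 5.8
[300. 158.] [-0.3  0.1] 1 6.0
[350. 158.] [-1.   0.2] 1 4.9
```

The rim shrank by about 3.6%, a drop of roughly 6–7 mm, so the rear edge is behind the lip and the force is low. Backing off.

send_rows(increments=[[[0, 0, 0], [-0.002, 0, 0], 0.05], [[0, 0, 0], [-0.004, 0, 0], 0.05], [[0, 0, 0], [-0.02, 0, 0], 0.05], [[0, 0, 0], [0, 0, 0], 0.05], [[0, 0, 0], [0, 0, -0.03], 0.05], [[0, 0, 0], [0, 0, -0.05], 0.05], [[0, 0, 0], [0, 0, -0.05], 0.05], [[0, 0, 0], [-0.04, 0, 0], 0.05], [[0, 0, 0], [-0.04, 0, 0], 0.05], [[0, 0, 0], [0, 0, 0], 0.05]])

```text
clock: 25.3
tool_pos: [520.9, -49.4, 169.1]
orientation: [[-0.122, 0.992, -0.026], [0.97, 0.125, 0.206], [0.208, -0.0, -0.978]]
contact_force: [0.1, -0.2, -0.3]
grip_width: 0.544
grip_force: 0.0
```

Run:
```python
from plan import *
s=sense();print(s['clock'],s['contact_force'])
a=cv2.resize(get_image('scene')[220:360,290:530],(720,420),interpolation=cv2.INTER_CUBIC)[:340]
w=get_image('wrist')[60:320]; w=np.pad(w,((0,0),(0,80),(0,0))); cv2.imwrite('pics/c3.png',np.vstack([a,w]))
ci=camera_info('wrist')
for n,v in [('rear rim flat',[124,0,50]),('RL',[124,50,50]),('RR',[124,-50,50]),('FL',[254,50,50]),('FR',[254,-50,50])]:
    print(n,np.round(proj(ci,bedw(v),True),0))
```

```text
25.3 [ 0.1299444  -0.23469798 -0.29979986]
rear rim flat [334.  71.]
RL [264.  72.]
RR [402.  74.]
FL [268. -76.]
FR [395. -73.]
```

View pics/c3.png

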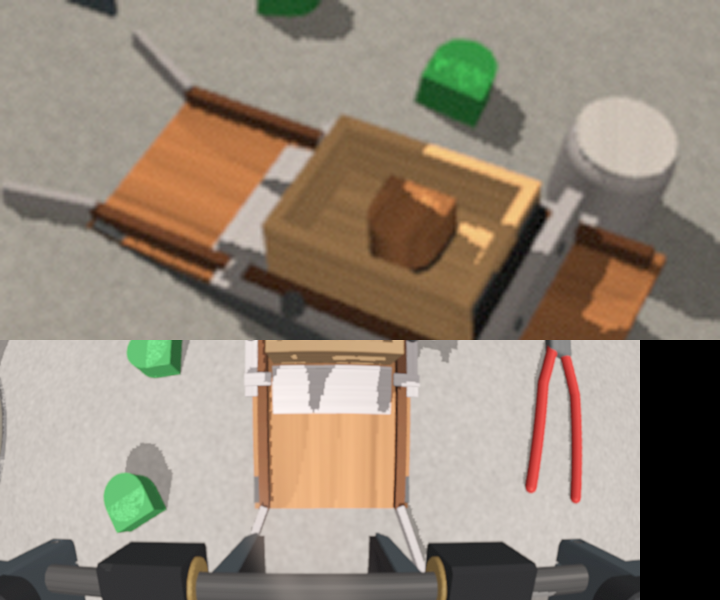

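The final view shows the lip plate wholly clear behind the crate's rear wall (wrist lip crest at about v=366) and the heel inside. I'll check the height numerically from the rim corners (343,118), (265,225), (541,185), (478,308).

Run:
```python
from plan import *
obs=[((343,118),(0,50)),((265,225),(0,-50)),((541,185),(130,50)),((478,308),(130,-50))]
uv=[np.array([290+x/3,220+y/3]) for (x,y),_ in obs]
def pts(q): return [bedw([q[0]+a-q[3]*0,q[1]+b,q[2]+q[3]*(130-a)/130]) for _,(a,b) in obs]
f=lambda q:np.concatenate([np.array(proj(S,p))-u for p,u in zip(pts(q),uv)])
r=least_squares(f,[124,0,50,0.]); print('rear x,y,front rim z,rear extra z',r.x.round(1),f(r.x).round(1))
```

```text
rear x,y,front rim z,rear extra z [125.6   2.4  43.9   0.4] [ 0.9 -0.7  0.4  0.6  1.2 -0.1 -2.2  0.1]
```

The crate lies flat: the rear rim is within 0.4 mm of the front. Handing in.

```bash
python3 -c "
from cell import *
print(close_job())"
```

```text
the job is handed in; nothing more can be done
None
```

The wooden heel is in the crate, and the crate lies flat on the slope with its rear edge behind the lip and the robot clear of it. I handed the job in at about 25 s; no result was shown. The highest pushing force I read was about 8 N, and the tools and tin were not touched.

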